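# Press the glued lid of a gift box in the bench screw press

## Task

The lid of the open gift box has been glued and must set in the screw press, which was left wound down. By its crank knob, wind the handwheel up (anticlockwise, a good full turn) until the platen clears the box's height, shut the box's lid, and then slide the box lengthways between the guide rails until it is fully home against the back stop. Then wind the platen down onto the lid until its springs are about half compressed, never solid, and let go; leave the scissors and the ribbon spool where they are.

Things in the scene. Friction and masses are not known exactly. Their poses are not given: they have to be found in the camera images.
- press: grey steel screw press, fixed to the bench, platen hanging in a two-column frame, handwheel above. Origin on the bench under the screw axis, z up; local +y points out of its open mouth, roughly to the robot's left. Columns 25 mm thick at local x = +/-104 mm carry a bridge along x, 250 x 44 mm, from z = 122 mm up to 166 mm. Wheel, screw and platen rise and sink together
- bay_mouth (a point): on the bench, in the middle of the mouth, at the press's local y = +98 mm. The bay lies between two straight rails 28 mm high, inner faces at local x = +/-76.5 mm, up to here; from here they flare out to +/-100 mm at y = +165 mm. The bench itself is the floor of the bay: no step
- back_stop (a point): on the bench, at the middle of the back stop's face (34 mm high), at the press's local y = -95 mm. The box is home with its inner end here; its origin is then at local y = +24 mm
- press_wheel (a joint): turn of the handwheel, rad, 0 to 10.3; grows anticlockwise seen from above, which winds wheel, screw and platen UP, 28 mm a turn (4.456 mm per rad); clockwise lowers. At 0 the platen's underside is at z = 26 mm, at 10.3 at 72 mm. Starts between 0.35 and 1.35, stays where left (friction 0.12 N m, 2 to 4 N at the knob). At q the knob lies at direction (-sin q, cos q) in the press's x, y
- crank_knob (a point): top of the black upright crank knob on the wheel's rim, 64 mm from the screw axis, at z = 245 mm + 4.456 mm per rad of press_wheel. The knob is 23 mm thick and reaches 56 mm down to the rim (72 mm outer radius); the hub's nut ends 47 mm below this point, so fingers can go right round pushing the knob from behind
- platen_underside (a point): centre of the platen's rubber underside (128 mm in the press's x by 146 mm in its y), on the screw axis; its z is the gap above the bench. The shut box needs 59 mm and a few mm more
- press_platen (a joint): compression of the platen's four springs, m: 0 free, 0.014 solid, 0.007 half. 0.9 N per mm over 5 N of preload and weight. Grows only as the platen is wound down onto something, by as much as the screw goes down
- gift_box: kraft gift box of iced gingerbread, 0.45 kg, loose on the bench left of the press's mouth, 239 x 146 x 59 mm when shut. Origin at the centre of its underside; local x along its length (ends at +/-119 mm), the -x end towards the press, roughly in line with the bay. The lid is hinged on the long edge at local y = -72 mm, z = 56 mm (far from the robot) and shuts towards +y
- gift_box_lid (a joint): opening of the box's lid, rad: 0 shut, 1.85 fully open; starts at 1.45 to 1.75, standing up on the far side of the box. Light (40 g, hinge friction 0.02 N m): pushed over from behind it falls or presses shut
- lid_edge (a point): middle of the outer top face at the lid's free long edge; with the lid open it is the top edge, about 195 mm above the bench. The lid is 230 mm long, 140 mm from hinge to this edge, smooth outside, with a 40 mm skirt round its inside and an open window 190 x 95 mm in its middle (solid border 21 mm wide)
- scissors: red-handled scissors, 199 mm long, lying flat on the right of the bench; not to be moved
- ribbon_spool: the nearer of two spools of red ribbon, about 72 mm across and 32 mm high, behind the press; not to be moved

How it is judged:
By the outcome, as a careful person would: the job done as asked, in the order asked, and still so for the second after the job is handed in, with the robot touching nothing.
It also fails if it takes over 72 s, if anything falls off the work surface, if the arm or the gripper's body presses on something with over 40 N, if the wrist force passes 120 N, or if a joint passes its speed limit or range.

## Robot

A 6-joint arm with a two-finger parallel gripper is mounted at the origin on a cart in front of the work surface, level with it; the furniture and walls round the work are solid. World frame = base frame: x ahead of the robot, y to its left, z up, the work surface at z = 0. Lengths are in m, angles in rad, forces in N, time in s.
With the tool pointing down it reaches from about 0.25 to 0.725 m from the base axis. Payload 9.7 kg.
Tool frame: the origin (TCP) lies on the mounting face of the last link; the fingertips stand 173 mm ahead of it and the grasp point (between the pads) lies 155 mm ahead of it (manip.tip_reach is the distance from the TCP to the fingertips, in m); z points along the fingers, y is the direction in which the jaws open and shut (so a half turn about z gives the same grasp; the last joint's range is limited). The gripper opens to 85 mm and grips with 20 to 120 N. Pads are 22 mm wide; open, the fingers measure 114 mm over their backs; the gripper's body (76 mm by 85 mm) begins 54 mm behind the grasp point. The pads swing forward as they close: fully open they stand 13 mm farther back than shut.
Start: joints at [1.209, 0.087, 0.176, 1.66, 0, 1.571], TCP at [0.195, 0.514, 0.405] pointing down, gripper open.
Joint ranges: [-3.13, 3.13], [-0.85, 1.81], [-1.15, 1.24], [-2.2, 2.28], [-1.44, 1.52], [-3.14, 3.14]. Speed limits (rad/s): [2.22, 2.22, 2.57, 3.14, 3.14, 3.14].

## Interface

Orientations are given as a rotation vector (axis times angle).
In Python, from cell import manip, eyes, order gives the robot as it stands.
- The arm moves only by the shell command python3 -m jog 'ROWS' [FORCE]. ROWS is JSON, one flat list of numbers, 5 for each row, row after row: the shift along the world's x, y, z in m, then the turn about the world's z in rad, then the finger opening in m, from 0 to 0.0854. A call has 1 to 5 rows; each row is the pose to reach, as a shift and turn from the pose measured when the call began; what a row does not reach only later rows make up. A row lasts 1/8 s, in which the tool goes at most 62.5 mm and 10.7 degrees, less where a joint would pass 70% of its speed; a pose out of reach is approached as far as the arm can. A call with a gripper value outside its range is refused whole. The fingers move at their own pace and stop on an object; FORCE is the grip in N (left out, the last holds). Time passes only in rows, so rows that repeat a pose let the fingers close. It gives the time, the measured TCP pose, the force and the opening at its end, in the units of the state.
- manip.read_state(): the state, without advancing time (a new reading comes with each control period).
- eyes.snapshot(name): name is "scene" or "top" or "wrist"; returns (picture, depth): 400x640x3 uint8, red, green, blue; 400x640 float32, m along the optical axis (not along the pixel's ray), 0 where there is no reading.
- eyes.get_calibration(name): a dict with "K" (3x3 intrinsics, pixels), "k1" (the pictures are not rectified: a ray, as slopes to the right and down, at radius r is drawn at 1 + k1 r^2 times it, then the intrinsics apply), "camera_from_world" (4x4, takes a point from world to camera coordinates); the wrist camera has in their place "mount" (4x4, takes a point from camera to tool coordinates, whose origin is the TCP and whose axes are the flange's). Camera axes: x right, y up, looking along -z (the intrinsics and any distortion apply to the point x, -y, -z); pixel columns grow to the right and rows downward; lengths in m; the calibration is good to about 2 mm. A picture is of the moment at which its call begins: read the wrist's pose just before it. get_calibration takes no time and is no camera call.
- order.job_done(): hands the job in, once; it reports no verdict.
Trained networks look in the newest picture that a camera, given by its name, has taken for a name from the list of things; names that differ only in an ending like _2 or _b are one class to them, and where a whole thing is asked for, a point or a joint stands for the part that bears it (a point fixed in the world has none). Each returns a list of dicts, best first, with "confidence" (0 to 1); they miss things now and then, are a little off and sometimes report something else, mostly with a low value. They report only what shows in the picture. A call takes as long as a camera call.
- eyes.spot_in(camera, thing): "rect" ([left, top, right, bottom] in pixels, round what is visible of it).
The state is a dict: "t": time; "joints": joint angles; "joint_velocities": joint speeds; "joint_efforts": joint torques, N m; "ee_pos": TCP position; "eef_rot": TCP orientation; "ft_force": force on the tool from outside, world axes, zero at the start; "ft_torque": the same for the moment, N m; "opening": opening from 0.0 (shut) to 1.0 (fully open).
Only numpy, scipy, OpenCV 4.12 (cv2) and the standard library are available. Lean on these libraries where they do the work, as an engineer would, in place of code of your own. Each camera call takes 0.05 s, during which the arm holds its last target. There are 200 camera calls.

## Working session

There is one attempt and no reset: what is moved stays moved. The work goes in short steps, Python scripts to look and compute and a shell command to move; the robot and the scene stay as the last step left them, time stands still between calls to the robot, and variables do not carry over. Pictures are saved under pics/ and viewed, about 8 in all and at most 12, crops included, and the job is handed in when it is done.

```bash
ls; mkdir -p pics
python3 - <<'E'
from cell import manip, eyes, order
import cv2,numpy as np
s=manip.read_state();print({k:np.round(v,3) for k,v in s.items()},manip.tip_reach)
for n in("scene","top"):
    p,d=eyes.snapshot(n);cv2.imwrite(f"pics/{n}0.png",p[...,::-1]);np.savez(f"pics/{n}0.npz",d=d,p=p)
    c=eyes.get_calibration(n);print(n,np.round(c["K"],1),c["k1"],np.round(c["camera_from_world"],3))
    for t in("press","gift_box","gift_box_lid","crank_knob","scissors","ribbon_spool"):
        print(t,[(np.round(r["rect"]),round(r["confidence"],2)) for r in eyes.spot_in(n,t)[:2]])
E
```

```text
pics
{'t': np.float64(0.0), 'joints': array([1.209, 0.087, 0.175, 1.66 , 0.   , 1.571]), 'joint_velocities': array([ 0.001, -0.001, -0.   , -0.002,  0.002,  0.001]), 'joint_efforts': array([ 1.0000e-03, -5.2038e+01,  4.6482e+01,  1.6000e-02, -0.0000e+00,
       -0.0000e+00]), 'ee_pos': array([0.195, 0.514, 0.404]), 'eef_rot': array([-5.65e-01, -3.09e+00,  2.00e-03]), 'ft_force': array([ 0.681, -0.09 , -0.187]), 'ft_torque': array([0.017, 0.   , 0.012]), 'opening': np.float64(1.002)} 0.1734
scene [[373.3   0.  326.3]
 [  0.  373.3 193.8]
 [  0.    0.    1. ]] -0.04726444368462124 [[ 0.893  0.45  -0.006 -0.449]
 [-0.297  0.599  0.744  0.119]
 [ 0.338 -0.663  0.668 -1.374]
 [ 0.     0.     0.     1.   ]]
press [(array([256., 146., 355., 268.]), 0.62)]
gift_box [(array([319.,  99., 379., 184.]), 0.88), (array([343., 103., 376., 170.]), 0.5)]
gift_box_lid [(array([343., 103., 378., 169.]), 0.74)]
crank_knob [(array([257., 145., 356., 266.]), 0.64), (array([344., 103., 377., 168.]), 0.63)]
scissors [(array([167., 278., 241., 316.]), 0.9)]
ribbon_spool [(array([391., 224., 424., 248.]), 0.74)]
top [[365.9   0.  321.4]
 [  0.  365.9 202.3]
 [  0.    0.    1. ]] -0.06456147887091282 [[ 0.443 -0.896  0.    -0.365]
 [ 0.698  0.345  0.627 -0.484]
 [-0.562 -0.278  0.779 -0.959]
 [ 0.     0.     0.     1.   ]]
press [(array([248., 199., 355., 298.]), 0.76)]
gift_box [(array([175., 163., 255., 251.]), 0.74)]
gift_box_lid [(array([182., 161., 252., 214.]), 0.77)]
crank_knob [(array([283., 205., 336., 247.]), 0.96)]
scissors [(array([373., 304., 406., 348.]), 0.77)]
ribbon_spool [(array([315., 173., 334., 198.]), 0.55)]
```

Run:
```python
import cv2,numpy as np
a=cv2.imread("pics/scene0.png")[80:340,150:450];b=cv2.imread("pics/top0.png")[130:360,160:420]
a=cv2.resize(a,None,fx=2,fy=2,interpolation=3);b=cv2.resize(b,None,fx=2.6,fy=2.6,interpolation=3)
cv2.imwrite("pics/a.png",a);cv2.imwrite("pics/b.png",b)
```

```text
(no output)
```

View pics/a.png

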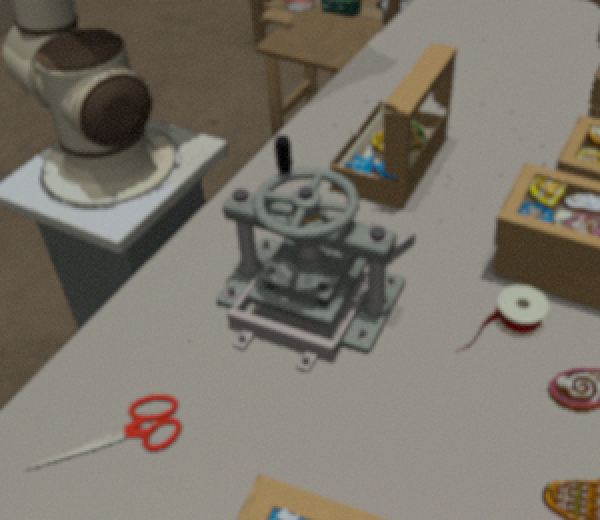

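View pics/b.png

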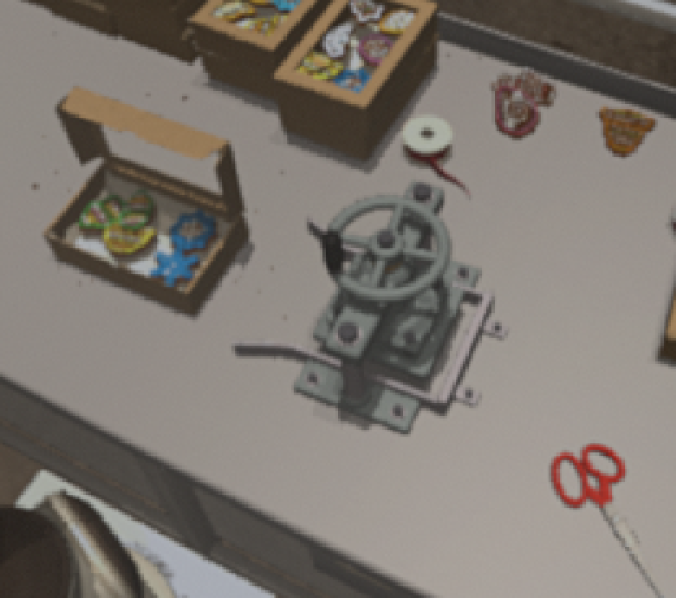

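The scene picture shows the press mid-bench, with the knob at (283,155) in the crop, the open box behind it and the scissors at lower left. The top picture shows the wheel hub at crop (388,240), the knob at (332,250) towards the mouth, and the box at (150,230) with its lid up on the far side. Next I'll use depth to get poses.

```bash
cat > h.py <<'E'
import numpy as np,cv2
from scipy.spatial.transform import Rotation as R
from cell import manip,eyes
def cloud(n,p=None,d=None,rect=None):
    """world points HxWx3 (nan where none)"""
    c=eyes.get_calibration(n)
    if d is None:
        s=manip.read_state(); p,d=eyes.snapshot(n)
    else: s=None
    if "mount" in c:
        T=np.eye(4);T[:3,:3]=R.from_rotvec(s["eef_rot"]).as_matrix();T[:3,3]=s["ee_pos"];W=T@c["mount"]
    else: W=np.linalg.inv(c["camera_from_world"])
    h,w=d.shape;v,u=np.mgrid[:h,:w].astype(np.float32)
    q=cv2.undistortPoints(np.stack([u,v],-1).reshape(-1,1,2),np.array(c["K"]),np.array([c["k1"],0,0,0.])).reshape(h,w,2)
    P=np.stack([q[...,0]*d,-q[...,1]*d,-d],-1)@W[:3,:3].T+W[:3,3]
    P[d<=0]=np.nan
    return p,P
def proj(n,X,s=None):
    c=eyes.get_calibration(n);X=np.atleast_2d(X)
    if "mount" in c:
        T=np.eye(4);T[:3,:3]=R.from_rotvec(s["eef_rot"]).as_matrix();T[:3,3]=s["ee_pos"];V=np.linalg.inv(T@c["mount"])
    else: V=np.array(c["camera_from_world"])
    x=X@V[:3,:3].T+V[:3,3];x=x*[1,-1,-1]
    return cv2.projectPoints(x,np.zeros(3),np.zeros(3),np.array(c["K"]),np.array([c["k1"],0,0,0.]))[0][:,0]
E
python3 - <<'E'
from h import *
for n,rp,rb in(("scene",(250,140,360,272),(315,95,382,188)),("top",(244,195,358,302),(170,158,258,255))):
    z=np.load(f"pics/{n}0.npz");p,P=cloud(n,z["p"],z["d"])
    print(n,"bench z",np.nanmedian(P[300:330,250:300,2]))
    for nm,r in(("press",rp),("box",rb)):
        Q=P[r[1]:r[3],r[0]:r[2]].reshape(-1,3);Q=Q[np.isfinite(Q[:,2])]
        for lo,hi in((.02,.04),(.045,.065),(.1,.19),(.155,.175),(.176,.19),(.19,.21),(.21,.27)):
            m=Q[(Q[:,2]>lo)&(Q[:,2]<hi)]
            if len(m)>15:
                rr=cv2.minAreaRect((m[:,:2]*1000).astype(np.float32))
                print(nm,lo,hi,len(m),"mean",m.mean(0).round(3),"min",m.min(0).round(3),"max",m.max(0).round(3),"rect",np.round(rr[0]),np.round(rr[1]),round(rr[2],1))
E
```

```text
scene bench z -8.591886852438169e-05
press 0.02 0.04 1336 mean [ 0.486 -0.031  0.031] min [ 0.374 -0.233  0.02 ] max [0.616 0.338 0.04 ] rect [504.  49.] [573. 241.] 87.1
press 0.045 0.065 828 mean [ 0.5  -0.08  0.05] min [ 0.383 -0.201  0.045] max [0.61  0.276 0.065] rect [501.  37.] [478. 226.] 88.4
press 0.1 0.19 2217 mean [ 0.508 -0.097  0.16 ] min [ 0.372 -0.193  0.1  ] max [0.619 0.14  0.19 ] rect [538. -49.] [333. 220.] 62.0
press 0.155 0.175 375 mean [ 0.506 -0.075  0.162] min [ 0.377 -0.147  0.155] max [0.613 0.139 0.175] rect [466. -26.] [234. 275.] 16.9
press 0.176 0.19 816 mean [ 0.5   -0.123  0.186] min [ 0.426 -0.193  0.176] max [0.566 0.119 0.19 ] rect [486. -40.] [140. 307.] 6.1
press 0.19 0.21 292 mean [ 0.489 -0.121  0.194] min [ 0.427 -0.188  0.19 ] max [ 0.56  -0.055  0.21 ] rect [ 494. -121.] [132. 130.] 49.7
press 0.21 0.27 116 mean [ 0.443 -0.091  0.233] min [ 0.43  -0.097  0.21 ] max [ 0.452 -0.079  0.251] rect [441. -88.] [21. 18.] 3.2
box 0.02 0.04 677 mean [0.46  0.21  0.033] min [0.394 0.113 0.02 ] max [0.537 0.343 0.04 ] rect [465. 228.] [140. 230.] 1.6
b
[... 1649 characters left out ...]
 min [0.389 0.113 0.02 ] max [0.772 0.342 0.04 ] rect [583. 231.] [381. 228.] 1.7
box 0.045 0.065 654 mean [0.476 0.235 0.053] min [0.39  0.113 0.045] max [0.769 0.345 0.065] rect [581. 233.] [377. 229.] 2.2
box 0.1 0.19 326 mean [0.515 0.24  0.141] min [0.49 0.11 0.1 ] max [0.54  0.351 0.19 ] rect [515. 231.] [ 42. 241.] 2.2
box 0.155 0.175 65 mean [0.512 0.218 0.165] min [0.491 0.11  0.155] max [0.54  0.351 0.175] rect [506. 230.] [ 41. 239.] 6.5
box 0.176 0.19 36 mean [0.514 0.186 0.184] min [0.49  0.11  0.176] max [0.538 0.349 0.19 ] rect [514. 230.] [ 39. 240.] 2.3
box 0.19 0.21 684 mean [0.514 0.227 0.201] min [0.488 0.11  0.19 ] max [0.539 0.35  0.208] rect [514. 231.] [ 47. 240.] 2.0
```

Run:
```python
from h import *
from scipy.optimize import least_squares
A=[];B=[]
for n in("scene","top"):
    z=np.load(f"pics/{n}0.npz");p,P=cloud(n,z["p"],z["d"]);Q=P.reshape(-1,3);Q=Q[np.isfinite(Q[:,2])]
    w=Q[(Q[:,2]>.183)&(Q[:,2]<.207)&(np.hypot(Q[:,0]-.494,Q[:,1]+.123)<.085)]
    # wheel rim: min enclosing
    c,r=cv2.minEnclosingCircle((w[:,:2]*1000).astype(np.float32))
    b=Q[(abs(Q[:,2]-.163)<.008)&(abs(Q[:,0]-.494)<.14)&(abs(Q[:,1]+.123)<.05)&(abs(Q[:,0]-.494)>.07)]
    rr=cv2.minAreaRect((b[:,:2]*1000).astype(np.float32))
    k=Q[(Q[:,2]>.205)&(np.hypot(Q[:,0]-.494,Q[:,1]+.123)<.1)]
    kt=k[k[:,2]>k[:,2].max()-.006].mean(0)
    print(n,"wheel",np.round(c),round(r,1),"rim z",np.median(w[:,2]).round(4),"bridge",len(b),rr,"knob",kt.round(4),k[:,:2].min(0),k[:,:2].max(0),np.percentile(k[:,2],98))
    L,Rr=b[b[:,0]<.494],b[b[:,0]>.494]
    for s in(L,Rr):print(s.min(0).round(3),s.max(0).round(3))
    # rails & stop (z .022-.036)
    x=Q[(abs(Q[:,2]-.029)<.007)&(abs(Q[:,0]-.494)<.14)&(Q[:,1]<.08)&(Q[:,1]>-.3)]
    for y0 in np.arange(-.24,.08,.02):
        t=x[(x[:,1]>y0)&(x[:,1]<y0+.02)]
        if len(t):print(round(y0,2),len(t),np.unique((t[:,0]*1000).round(-1).astype(int)))
    # box rim
    t=Q[(abs(Q[:,2]-.05)<.008)&(abs(Q[:,0]-.465)<.09)&(abs(Q[:,1]-.228)<.13)]
    print("box",cv2.minAreaRect((t[:,:2]*1000).astype(np.float32)))
    l=Q[(Q[:,2]>.09)&(abs(Q[:,0]-.515)<.05)&(abs(Q[:,1]-.228)<.13)]
    e=l[l[:,2]>.188]; print("lid top",e.min(0).round(3),e.max(0).round(3));
    for zz in(.1,.13,.16,.185):
        q=l[abs(l[:,2]-zz)<.006]; print(zz,len(q),q[:,0].min().round(3) if len(q) else 0,q[:,0].max().round(3) if len(q) else 0)
    q=l[l[:,0]>np.percentile(l[:,0],90)];
```

```text
scene wheel [ 494. -121.] 72.5 rim z 0.1887 bridge 163 ((494.9779968261719, -122.03240203857422), (237.80560302734375, 35.87482452392578), 3.8905975818634033) knob [ 0.441  -0.0876  0.2481] [ 0.4304557  -0.09732049] [ 0.45156095 -0.07856629] 0.2501241249968315
[ 0.377 -0.147  0.155] [ 0.421 -0.111  0.167]
[ 0.567 -0.134  0.155] [ 0.613 -0.101  0.167]
-0.24 249 [420 430 440 450 460 470 480 490 500 510 520 530 540 550 560 570 580]
-0.22 88 [420 440 470 480 490 500 510 520 530 540 550 560 570 580]
-0.2 57 [390 400 420 440 450 460 470 480 490 500 510 520 530 540 550 560 570 580]
-0.18 33 [390 410 420 570 580 600 610]
-0.16 38 [380 390 400 410 420 570 580]
-0.14 92 [370 380 390 400 410 570 580 590 600 610]
-0.12 46 [400 410 560 570 580 610 620]
-0.1 10 [410 560 570 580]
-0.08 7 [380 410 600]
-0.06 6 [410 590 600]
-0.0 9 [570 580]
0.02 12 [580]
0.04 7 [580 590]
box ((463.97314453125, 228.15737915039062), (140.26364135742188, 234.74049377441406), 2.054110527038574)
lid top [0.488 0.108 0.188] [0.54  0.346 0.204]
0.1 63 0.496 0.538
0.13 53 0.502 0.539
0.16 57 0.501 0.54
0.185 106 0.501 0.54

[... 404 characters left out ...]
 530 540 550 560 570 580]
-0.22 50 [420 450 470 480 500 510 520 530 540 550 560 570 580]
-0.2 38 [390 400 410 420 570 580]
-0.18 30 [390 400 410 420 430 570 580 600 610]
-0.16 32 [380 390 400 410 420 430]
-0.14 56 [370 380 390 400 410 420 430 580 590 610]
-0.12 19 [380 390 580 590]
-0.1 15 [410]
-0.08 23 [380 390 410]
-0.06 16 [400 410]
-0.04 36 [400 410 560 570]
-0.02 20 [390 400 410 560 570]
-0.0 17 [380 390 400 580]
0.02 25 [380 570 580 590]
0.04 8 [580 590]
box ((464.12200927734375, 228.31231689453125), (142.78411865234375, 229.87722778320312), 2.19627046585083)
lid top [0.488 0.11  0.188] [0.539 0.35  0.208]
0.1 53 0.493 0.538
0.13 55 0.492 0.538
0.16 39 0.492 0.537
0.185 33 0.491 0.537
```

```bash
python3 -m jog '[0,0,0.05,0,0.0854, 0.245,-0.60,0.09,0,0.0854, 0.245,-0.60,0.09,0,0.0854, 0.245,-0.60,0.09,0,0.0854, 0.245,-0.60,0.09,0,0.0854]' 30
python3 -m jog '[0.14,-0.36,0.02,0,0.0854, 0.14,-0.36,0.02,0,0.0854, 0.14,-0.36,0.02,0,0.0854, 0.14,-0.36,0.02,0,0.0854, 0.14,-0.36,0.02,0,0.0854]'
```

```text
t: 1.32
ee_pos: [0.2892, 0.2815, 0.4703]
eef_rot: [0.564, 3.09, 0.001]
ft_force: [1.5, 0.2, 0.1]
opening: 0.998
t: 1.95
ee_pos: [0.4018, -0.0098, 0.4868]
eef_rot: [0.564, 3.089, 0.001]
ft_force: [1.9, 1.8, -0.1]
opening: 0.996
```

Run:
```python
from h import *
p,P=cloud("wrist");cv2.imwrite("pics/w1.png",p[...,::-1])
Q=P.reshape(-1,3);Q=Q[np.isfinite(Q[:,2])]
near=np.hypot(Q[:,0]-.493,Q[:,1]+.122)<.1
k=Q[near&(Q[:,2]>.215)&(Q[:,2]<.262)];print(len(k),k.min(0),k.max(0),k.mean(0))
t=k[k[:,2]>np.percentile(k[:,2],97)-.004]; print("knob top",len(t),t.mean(0).round(4),cv2.minEnclosingCircle((t[:,:2]*1000).astype(np.float32)))
w=Q[near&(Q[:,2]>.18)&(Q[:,2]<.206)];print(len(w),w.min(0),w.max(0),cv2.minEnclosingCircle((w[:,:2]*1000).astype(np.float32)) if len(w) else 0)
b=Q[(abs(Q[:,2]-.163)<.008)&(abs(Q[:,0]-.494)<.14)&(abs(Q[:,1]+.123)<.05)&(abs(Q[:,0]-.494)>.07)]
if len(b): print(len(b),cv2.minAreaRect((b[:,:2]*1000).astype(np.float32)))
```

```text
1250 [ 0.4282759  -0.09394495  0.21503677] [ 0.44990346 -0.07312353  0.25120579] [ 0.43606397 -0.08103371  0.23917926]
knob top 511 [ 0.439  -0.0838  0.2485] ((439.8092041015625, -84.505615234375), 9.774828910827637)
6573 [ 0.42164825 -0.17258734  0.18001028] [ 0.55921221 -0.04795162  0.20599621] ((491.13763427734375, -118.05290222167969), 72.47705078125)
952 ((483.4485168457031, -120.87541198730469), (220.81710815429688, 38.41142272949219), 2.112700939178467)
```

View pics/w1.png

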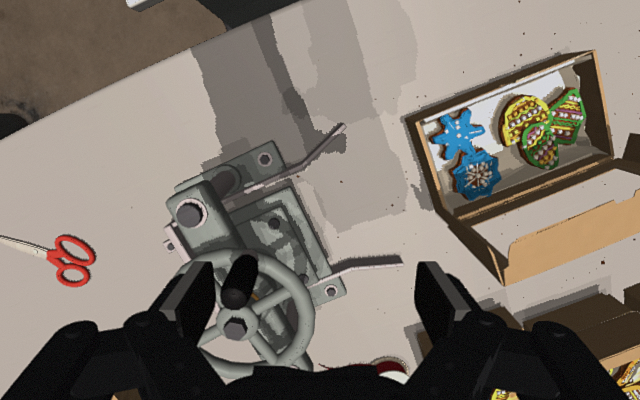

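The wrist view shows the knob at (240,280), standing on the wheel rim, and the box open at upper right. I'll go above the knob, then down, then grip.

```bash
python3 -m jog '[0.038,-0.076,0,0,0.0854, 0.038,-0.076,0,0,0.0854, 0.038,-0.076,-0.05,0,0.0854, 0.038,-0.076,-0.1,0,0.0854, 0.038,-0.076,-0.1,0,0.0854]' 20
python3 -m jog '[0,0,0,0,0.01, 0,0,0,0,0.01, 0,0,0,0,0.01, 0,0,0,0,0.01, 0,0,0,0,0.01]' 20
```

```text
t: 2.62
ee_pos: [0.4408, -0.0911, 0.383]
eef_rot: [-0.572, -3.085, 0.003]
ft_force: [-0.3, -0.1, 0.9]
opening: 1.0
t: 3.25
ee_pos: [0.4409, -0.0908, 0.3844]
eef_rot: [-0.572, -3.087, 0.001]
ft_force: [-0.1, 2.7, 5.1]
opening: 0.258
```

```bash
cat > arc.py <<'E'
import sys,numpy as np
from cell import manip
cx,cy,d=map(float,sys.argv[1:4]);n=int(sys.argv[4]) if len(sys.argv)>4 else 5
s=manip.read_state();p=s["ee_pos"];a=np.arctan2(p[1]-cy,p[0]-cx)
print("angle",round(np.degrees(a),1),"r",round(np.hypot(p[0]-cx,p[1]-cy),4),"z",round(p[2],4),"F",np.round(s["ft_force"],1))
for i in range(1,n+1):
    b=a+d*i;print("%.3f,%.3f,%.4f,0,0.01,"%(cx+.064*np.cos(b)-p[0],cy+.064*np.sin(b)-p[1],.004456*d*i),end=" ")
print()
E
python3 arc.py .495 -.122 .35
```

```text
angle 150.1 r 0.0624 z 0.3844 F [-0.1  2.7  5.1]
-0.009,-0.020,0.0016,0,0.01, -0.009,-0.042,0.0031,0,0.01, -0.001,-0.063,0.0047,0,0.01, 0.013,-0.080,0.0062,0,0.01, 0.033,-0.091,0.0078,0,0.01,
```

```bash
python3 -m jog '[-0.009,-0.020,0.0016,0,0.01, -0.009,-0.042,0.0031,0,0.01, -0.001,-0.063,0.0047,0,0.01, 0.013,-0.080,0.0062,0,0.01, 0.033,-0.091,0.0078,0,0.01]'; python3 arc.py .495 -.122 .4
```

```text
t: 3.88
ee_pos: [0.4738, -0.1817, 0.3924]
eef_rot: [-0.571, -3.085, -0.003]
ft_force: [-1.8, 16.7, 1.9]
opening: 0.261
angle -109.6 r 0.0633 z 0.3924 F [-1.8 16.7  1.9]
0.025,-0.004,0.0018,0,0.01, 0.050,0.002,0.0036,0,0.01, 0.070,0.018,0.0053,0,0.01, 0.082,0.040,0.0071,0,0.01, 0.085,0.065,0.0089,0,0.01,
```

```bash
python3 -m jog '[0.024,-0.002,0.0018,0,0.01, 0.049,0.004,0.0036,0,0.01, 0.069,0.020,0.0053,0,0.01, 0.081,0.042,0.0071,0,0.01, 0.084,0.066,0.0089,0,0.01]'; python3 arc.py .494 -.119 .4
```

```text
t: 4.5
ee_pos: [0.5685, -0.1186, 0.4034]
eef_rot: [0.569, 3.058, 0.001]
ft_force: [76.0, 0.4, -6.0]
opening: 0.122
angle 0.3 r 0.0745 z 0.4034 F [76.   0.4 -6. ]
-0.016,0.025,0.0018,0,0.01, -0.030,0.046,0.0036,0,0.01, -0.052,0.059,0.0053,0,0.01, -0.077,0.064,0.0071,0,0.01, -0.101,0.058,0.0089,0,0.01,
```

```bash
python3 -m jog '[0,0,0,0,0.06, 0,0,0,0,0.06, 0,0,0,0,0.06]'
python3 - <<'E'
from h import *
p,P=cloud("wrist");cv2.imwrite("pics/w2.png",p[...,::-1])
p,P=cloud("top");cv2.imwrite("pics/t2.png",cv2.resize(p[170:310,230:390,::-1],None,fx=3,fy=3))
E
```

```text
t: 4.88
ee_pos: [0.568, -0.1187, 0.4033]
eef_rot: [0.57, 3.059, 0.0]
ft_force: [0.1, -0.5, -0.1]
opening: 0.699
```

View pics/w2.png

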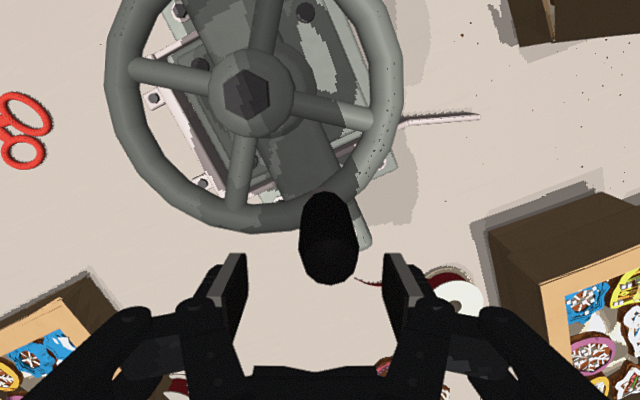

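The knob has slipped towards the pads' edge. It sits at (328,260) between the jaws, and the pads are too far outboard. I'll measure the knob and centre again from this close view.

```bash
cat > knob.py <<'E'
from h import *
s=manip.read_state();T=s["ee_pos"]
p,P=cloud("wrist");Q=P.reshape(-1,3);c=p.reshape(-1,3).max(1)
ok=np.isfinite(Q[:,2])
near=ok&(np.hypot(Q[:,0]-.492,Q[:,1]+.12)<.1)
zt=lambda q:.245+.004456*q
w=Q[near&(Q[:,2]>.178)&(Q[:,2]<.24)&(c>60)&(np.hypot(Q[:,0]-.492,Q[:,1]+.12)>.045)]
h=np.percentile(w[:,2],[50,90]);(cc,r)=cv2.minEnclosingCircle((w[:,:2]*1000).astype(np.float32))
print("rim",len(w),"z",h.round(4),np.round(cc,1),round(r,1))
top=h[0]+.056
k=Q[near&(c<70)&(Q[:,2]>top-.012)&(Q[:,2]<top+.012)&(np.hypot(Q[:,0]-.492,Q[:,1]+.12)<.085)]
if len(k):
    z=np.percentile(k[:,2],95);t=k[k[:,2]>z-.004];(kc,kr)=cv2.minEnclosingCircle((t[:,:2]*1000).astype(np.float32));kc=np.array(kc)/1000
    print("knob top z",z.round(4),"q_z",round((z-.245)/.004456,2),kc.round(4),kr,"minus TCP",(kc-T[:2]).round(4),"ang",np.degrees(np.arctan2(kc[1]+.12,kc[0]-.492)).round(1),"r",np.hypot(kc[1]+.12,kc[0]-.492).round(4))
E
python3 knob.py
```

```text
rim 19248 z [0.2066 0.2081] [ 510.9 -125.4] 83.2
knob top z 0.2718 q_z 6.02 [ 0.5582 -0.1283] 26.22438621520996 minus TCP [-0.0098 -0.0095] ang -7.1 r 0.0667
```

Run:
```python
from h import *
s=manip.read_state();T=s["ee_pos"]
p,P=cloud("wrist")
K=P[230:288,295:362].reshape(-1,3);K=K[np.isfinite(K[:,2])];z=np.percentile(K[:,2],95);t=K[(K[:,2]>z-.003)&(K[:,2]<z+.01)]
print(z,len(t),t.mean(0),np.array(cv2.minEnclosingCircle((t[:,:2]*1000).astype(np.float32))[0])/1000-T[:2],cv2.minEnclosingCircle((t[:,:2]*1000).astype(np.float32)))
m=np.zeros(p.shape[:2],bool);m[:235,95:410]=1;m&=~((np.mgrid[:400,:640][0]>185)&(np.mgrid[:400,:640][1]>290))
W=P[m];W=W[np.isfinite(W[:,2])&(W[:,2]>.19)&(W[:,2]<.225)]
print(len(W),W.min(0),W.max(0),cv2.minEnclosingCircle((W[:,:2]*1000).astype(np.float32)),np.median(W[:,2]))
nut=P[80:112,232:262].reshape(-1,3);print("nut",np.nanmean(nut,0))
```

```text
0.26731230124386257 1966 [ 0.55517631 -0.10744087  0.26615734] [-0.01238803  0.01097052] ((555.6987915039062, -107.78651428222656), 9.808805465698242)
30791 [ 0.43515628 -0.1904367   0.19000222] [ 0.56365561 -0.0491933   0.22200811] ((493.6407775878906, -119.85286712646484), 71.4313735961914) 0.2065401423976674
nut [ 0.49428512 -0.11982313  0.21990379]
```

```bash
python3 -m jog '[-0.0125,0.011,0.001,0,0.06, -0.0125,0.011,0.001,0,0.06, -0.0125,0.011,0.001,0,0.01, -0.0125,0.011,0.001,0,0.01, -0.0125,0.011,0.001,0,0.01]' 20; python3 -m jog '[0,0,0,0,0.01]'; python3 arc.py .494 -.120 .35
```

```text
t: 5.7
ee_pos: [0.5556, -0.1079, 0.4045]
eef_rot: [0.57, 3.058, -0.0]
ft_force: [-2.3, -1.1, 1.6]
opening: 0.259
t: 5.82
ee_pos: [0.5556, -0.108, 0.4045]
eef_rot: [0.57, 3.059, -0.0]
ft_force: [-0.9, 0.9, 2.0]
opening: 0.257
angle 11.0 r 0.0628 z 0.4045 F [-0.9  0.9  2. ]
-0.007,0.021,0.0016,0,0.01, -0.021,0.038,0.0031,0,0.01, -0.041,0.049,0.0047,0,0.01, -0.063,0.052,0.0062,0,0.01, -0.085,0.048,0.0078,0,0.01,
```

```bash
python3 -m jog '[0,0,0,0,0.035, 0,0,0,0,0.035, -0.005,0.001,0,0,0.035, -0.005,0.001,0,0,0.01, -0.005,0.001,0,0,0.01]' 20; python3 -m jog '[0,0,0,0,0.01]'
sed -i 's/^s=manip.*/from scipy.spatial.transform import Rotation as R\ns=manip.read_state();p=np.array(s["ee_pos"])+.16*R.from_rotvec(s["eef_rot"]).as_matrix()[:,2];a=np.arctan2(p[1]-cy,p[0]-cx);print("TCP",np.round(s["ee_pos"],4),"gp",p.round(4))/' arc.py; python3 arc.py .494 -.120 .35
```

```text
t: 6.45
ee_pos: [0.5504, -0.1069, 0.4048]
eef_rot: [0.57, 3.059, 0.0]
ft_force: [-0.7, 0.4, 1.3]
opening: 0.256
t: 6.58
ee_pos: [0.5504, -0.1069, 0.4048]
eef_rot: [0.57, 3.059, 0.0]
ft_force: [0.1, 0.2, -0.2]
opening: 0.254
TCP [ 0.5504 -0.1069  0.4048] gp [ 0.5552 -0.1078  0.2448]
angle 11.3 r 0.0624 z 0.2448 F [ 0.1  0.2 -0.2]
-0.007,0.021,0.0016,0,0.01, -0.021,0.038,0.0031,0,0.01, -0.041,0.048,0.0047,0,0.01, -0.063,0.052,0.0062,0,0.01, -0.085,0.047,0.0078,0,0.01,
```

```bash
python3 -m jog '[-0.007,0.021,0.0016,0,0.01, -0.022,0.038,0.0031,0,0.01, -0.042,0.048,0.0047,0,0.01, -0.064,0.051,0.0062,0,0.01, -0.085,0.046,0.0078,0,0.01]'; python3 arc.py .494 -.120 .35
```

```text
t: 7.2
ee_pos: [0.4649, -0.0565, 0.4119]
eef_rot: [0.561, 3.064, 0.026]
ft_force: [-3.2, 50.0, 0.2]
opening: 0.258
TCP [ 0.4649 -0.0565  0.4119] gp [ 0.4696 -0.0547  0.2519]
angle 110.4 r 0.0697 z 0.2519 F [-3.2 50.   0.2]
-0.017,-0.017,0.0016,0,0.01, -0.031,-0.034,0.0031,0,0.01, -0.039,-0.055,0.0047,0,0.01, -0.039,-0.077,0.0062,0,0.01, -0.031,-0.098,0.0078,0,0.01,
```

```bash
python3 -m jog '[0,0,0,0,0.01]'; python3 arc.py .494 -.120 .35 1; python3 -m jog '[0,-0.003,0,0,0.01,0,-0.003,0,0,0.01]'; python3 arc.py .494 -.120 .35 1
```

```text
t: 7.32
ee_pos: [0.4637, -0.0554, 0.412]
eef_rot: [0.558, 3.065, 0.028]
ft_force: [0.1, -12.4, 0.6]
opening: 0.257
TCP [ 0.4637 -0.0554  0.412 ] gp [ 0.4684 -0.0534  0.252 ]
angle 111.1 r 0.0714 z 0.252 F [  0.1 -12.4   0.6]
-0.016,-0.018,0.0016,0,0.01, 
t: 7.58
ee_pos: [0.4634, -0.0571, 0.4121]
eef_rot: [0.556, 3.067, 0.036]
ft_force: [-4.9, 16.7, 2.7]
opening: 0.255
TCP [ 0.4634 -0.0571  0.4121] gp [ 0.468  -0.0542  0.2521]
angle 111.6 r 0.0707 z 0.2521 F [-4.9 16.7  2.7]
-0.017,-0.018,0.0016,0,0.01,
```

```bash
cat > knob.py <<'E'
from h import *
import sys
cx,cy=.494,-.120
s=manip.read_state();M=R.from_rotvec(s["eef_rot"]).as_matrix();gp=s["ee_pos"]+.16*M[:,2]
print("TCP",np.round(s["ee_pos"],4),"gp",gp.round(4),"jaw ang",np.degrees(np.arctan2(M[1,1],M[0,1])).round(1),"tilt",(M[:2,2]).round(3),"F",np.round(s["ft_force"],1))
p,P=cloud("wrist");Q=P.reshape(-1,3);D=Q-gp;j=D@M[:,1]
m=np.isfinite(Q[:,2])&(abs(j)<.02)&(np.hypot(D[:,0],D[:,1])<.04)&(abs(D[:,2])<.05)
k=Q[m]
if len(k):
    z=np.percentile(k[:,2],95);t=k[(k[:,2]>z-.003)&(k[:,2]<z+.003)];(kc,kr)=cv2.minEnclosingCircle((t[:,:2]*1000).astype(np.float32));kc=np.array(kc)/1000
    a=np.arctan2(kc[1]-cy,kc[0]-cx)
    print("knob",len(t),"z",z.round(4),"q_z",round((z-.245)/.004456,2),kc.round(4),"rad",round(kr,1),"minus gp",(kc-gp[:2]).round(4),"ang",np.degrees(a).round(1),"r",np.hypot(kc[1]-cy,kc[0]-cx).round(4))
E
python3 -m jog '[0,0,0,0,0.06,0,0,0,0,0.06,0,0,0,0,0.06]'; python3 knob.py
```

```text
t: 7.95
ee_pos: [0.4636, -0.0573, 0.412]
eef_rot: [0.556, 3.066, 0.035]
ft_force: [0.1, 0.3, -0.4]
opening: 0.703
TCP [ 0.4636 -0.0573  0.412 ] gp [ 0.4681 -0.0545  0.2521] jaw ang 69.4 tilt [0.029 0.018] F [ 0.1  0.3 -0.4]
knob 1608 z 0.2741 q_z 6.53 [ 0.4786 -0.0572] rad 10.2 minus gp [ 0.0105 -0.0027] ang 103.8 r 0.0646
```

```bash
python3 -m jog '[0.010,0.0023,0,0,0.06, 0.010,0.0023,0,-0.97,0.06, 0.010,0.0023,0,-0.97,0.06, 0.010,0.0023,0,-0.97,0.06, 0.010,0.0023,0,-0.97,0.06]';python3 -m jog '[0,0,0,-0.24,0.06,0,0,0,-0.24,0.035,0,0,0,-0.24,0.035]'; python3 knob.py
```

```text
t: 8.62
ee_pos: [0.4741, -0.055, 0.4119]
eef_rot: [1.646, 2.639, 0.018]
ft_force: [0.4, -0.7, -0.6]
opening: 0.702
t: 9.0
ee_pos: [0.4746, -0.0549, 0.4118]
eef_rot: [1.948, 2.423, 0.012]
ft_force: [0.1, -0.0, -0.2]
opening: 0.408
TCP [ 0.4746 -0.0549  0.4118] gp [ 0.4795 -0.0572  0.2519] jaw ang 12.4 tilt [ 0.03  -0.014] F [ 0.1 -0.  -0.2]
knob 213 z 0.2812 q_z 8.13 [ 0.4783 -0.0566] rad 22.9 minus gp [-0.0012  0.0007] ang 103.9 r 0.0653
```

```bash
cat > cage.py <<'E'
import sys,numpy as np
from scipy.spatial.transform import Rotation as R
from cell import manip
cx,cy=.494,-.120
d=float(sys.argv[1]);n=int(sys.argv[2]);op=sys.argv[3]
s=manip.read_state();M=R.from_rotvec(s["eef_rot"]).as_matrix();T=np.array(s["ee_pos"]);off=.16*M[:2,2];g=T[:2]+off
a=np.arctan2(g[1]-cy,g[0]-cx);jaw=np.degrees(np.arctan2(M[1,1],M[0,1]))
print("angle",round(np.degrees(a),1),"r",np.hypot(*(g-[cx,cy])).round(4),"jaw",jaw.round(1),"j6",round(s["joints"][5],2),"z",T[2].round(4),"F",np.round(s["ft_force"],1))
e=(np.degrees(a)+90-jaw+90)%180-90
print("jaw err deg",round(e,1))
for i in range(1,n+1):
    b=a+d*i;c,q=np.cos(d*i),np.sin(d*i);o=np.array([[c,-q],[q,c]])@off
    print("%.3f,%.3f,%.4f,%.2f,%s,"%(cx+.064*np.cos(b)-o[0]-T[0],cy+.064*np.sin(b)-o[1]-T[1],.004456*d*i,d*i,op),end=" ")
print()
E
python3 cage.py .18 5 0.035
```

```text
angle 103.1 r 0.0644 jaw 12.5 j6 1.24 z 0.4118 F [-0.4 -0.   1.1]
jaw err deg 0.6
-0.011,-0.005,0.0008,0.18,0.035, -0.021,-0.011,0.0016,0.36,0.035, -0.030,-0.020,0.0024,0.54,0.035, -0.038,-0.029,0.0032,0.72,0.035, -0.043,-0.040,0.0040,0.90,0.035,
```

```bash
python3 -m jog '[-0.011,-0.005,0.0008,0.18,0.035, -0.021,-0.011,0.0016,0.36,0.035, -0.030,-0.020,0.0024,0.54,0.035, -0.038,-0.029,0.0032,0.72,0.035, -0.043,-0.040,0.0040,0.90,0.035]'; python3 cage.py .18 5 0.035
```

```text
t: 9.68
ee_pos: [0.4314, -0.0948, 0.4159]
eef_rot: [0.688, 3.038, 0.035]
ft_force: [0.0, 4.5, -0.5]
opening: 0.409
angle 154.3 r 0.064 jaw 64.5 j6 0.22 z 0.4159 F [ 0.   4.5 -0.5]
jaw err deg -0.2
-0.003,-0.012,0.0008,0.18,0.035, -0.005,-0.024,0.0016,0.36,0.035, -0.004,-0.036,0.0024,0.54,0.035, -0.001,-0.047,0.0032,0.72,0.035, 0.004,-0.059,0.0040,0.90,0.035,
```

Low force now, and the caged push works well.

```bash
python3 -m jog '[-0.003,-0.012,0.0008,0.18,0.035, -0.005,-0.024,0.0016,0.36,0.035, -0.004,-0.036,0.0024,0.54,0.035, -0.001,-0.047,0.0032,0.72,0.035, 0.004,-0.059,0.0040,0.90,0.035]'; python3 cage.py .18 5 0.035
```

```text
t: 10.3
ee_pos: [0.4355, -0.154, 0.4199]
eef_rot: [-0.716, 3.045, 0.052]
ft_force: [0.3, 3.5, 1.1]
opening: 0.41
angle -153.8 r 0.0643 jaw 116.5 j6 -0.81 z 0.4199 F [0.3 3.5 1.1]
jaw err deg -0.3
0.007,-0.010,0.0008,0.18,0.035, 0.016,-0.018,0.0016,0.36,0.035, 0.026,-0.025,0.0024,0.54,0.035, 0.037,-0.030,0.0032,0.72,0.035, 0.049,-0.033,0.0040,0.90,0.035,
```

```bash
python3 -m jog '[0.007,-0.010,0.0008,0.18,0.035, 0.016,-0.018,0.0016,0.36,0.035, 0.026,-0.025,0.0024,0.54,0.035, 0.037,-0.030,0.0032,0.72,0.035, 0.049,-0.033,0.0040,0.90,0.035]'; python3 -m jog '[0,0,0,0,0.06,0,0,0,0,0.06,0,0,0,0,0.07]'; python3 knob.py
```

```text
t: 10.92
ee_pos: [0.4848, -0.1871, 0.4238]
eef_rot: [1.985, -2.431, -0.057]
ft_force: [-2.7, 1.9, 0.9]
opening: 0.412
t: 11.3
ee_pos: [0.4845, -0.187, 0.424]
eef_rot: [1.983, -2.433, -0.057]
ft_force: [0.2, -0.6, 0.2]
opening: 0.819
TCP [ 0.4845 -0.187   0.424 ] gp [ 0.4805 -0.1828  0.2641] jaw ang 168.4 tilt [-0.025  0.027] F [ 0.2 -0.6  0.2]
knob 1708 z 0.2859 q_z 9.17 [ 0.4767 -0.1825] rad 9.8 minus gp [-0.0038  0.0002] ang -105.4 r 0.0649
```

Wound up to about q = 9.1, so the platen gap is about 66 mm. Next I'll lift off and go behind the lid.

```bash
python3 -m jog '[0,0,0.06,0,0.075, 0,0,0.08,0.1,0.075, 0.12,0.319,0.08,0.27,0.0, 0.12,0.319,0.08,0.27,0, 0.12,0.319,0.08,0.27,0]' 40; python3 -m jog '[0.09,0.22,0,0,0, 0.09,0.22,0,0,0, 0.09,0.22,0,0,0, 0.09,0.22,0,0,0, 0.09,0.22,0,0,0]'
```

```text
t: 11.98
ee_pos: [0.5506, -0.0099, 0.5044]
eef_rot: [2.288, -2.143, -0.055]
ft_force: [0.6, -0.4, -0.8]
opening: 0.243
t: 12.6
ee_pos: [0.6422, 0.2138, 0.501]
eef_rot: [2.288, -2.138, -0.058]
ft_force: [0.4, -0.1, -0.8]
opening: 0.0
```

```bash
python3 -m jog '[-0.03,-0.08,0,0,0, -0.035,-0.08,0,0,0, -0.035,-0.08,-0.06,0,0, -0.035,-0.08,-0.12,0,0, -0.035,-0.08,-0.150,0,0]'
python3 - <<'E'
from h import *
s=manip.read_state();M=R.from_rotvec(s["eef_rot"]).as_matrix();print("tip",s["ee_pos"]+.173*M[:,2])
a,P=cloud("top")
b,Q=cloud("scene")
cv2.imwrite("pics/c3.png",np.hstack([cv2.resize(a[130:310,150:370],(660,540)),]).copy()[...,::-1])
for X in(P,Q):
    x=X.reshape(-1,3);l=x[(x[:,2]>.08)&(x[:,2]<.21)&(abs(x[:,1]-.24)<.08)&(abs(x[:,0]-.515)<.04)]
    for z in(.1,.14,.17,.19):
        q=l[abs(l[:,2]-z)<.007];print(z,len(q),np.percentile(q[:,0],[2,98]).round(3) if len(q) else '')
    print("top z",np.percentile(l[:,2],99))
E
```

```text
t: 13.22
ee_pos: [0.6057, 0.1325, 0.3481]
eef_rot: [2.284, -2.138, -0.06]
ft_force: [-0.4, 0.3, -0.1]
opening: 0.003
tip [0.59941612 0.13551038 0.17523682]
0.1 0 
0.14 0 
0.17 0 
0.19 7 [0.531 0.538]
top z 0.2066054404517677
0.1 0 
0.14 0 
0.17 2 [0.536 0.537]
0.19 19 [0.496 0.539]
top z 0.2030469305629357
```

View pics/c3.png

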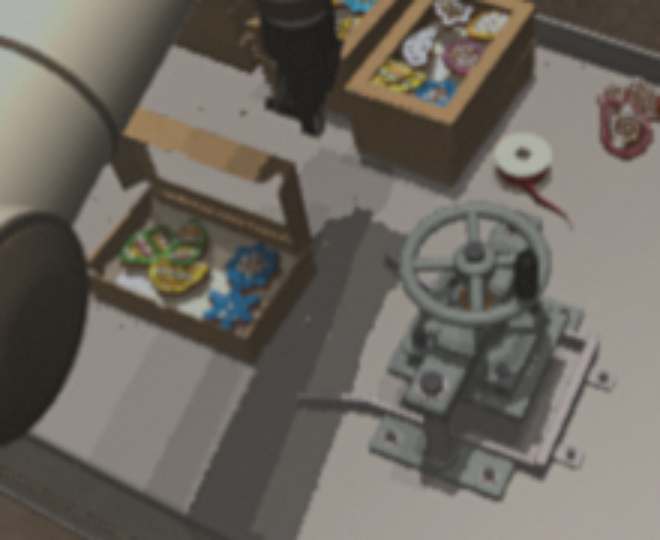

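The top view shows the closed gripper standing behind the lid's press-side end, with the lid about upright and the knob now at the back of the wheel. Next I'll push the lid over.

```bash
python3 -m jog '[-0.039,0,0.003,0,0, -0.069,0,0.004,0,0, -0.092,0,-0.001,0,0, -0.122,0,-0.015,0,0, -0.146,0,-0.037,0,0]'
python3 - <<'E'
from h import *
s=manip.read_state();M=R.from_rotvec(s["eef_rot"]).as_matrix();print("tip",s["ee_pos"]+.173*M[:,2])
E
```

```text
t: 13.95
ee_pos: [0.4592, 0.1323, 0.3138]
eef_rot: [2.285, -2.141, -0.058]
ft_force: [0.2, -1.2, 1.3]
opening: -0.003
tip [0.45338841 0.13544859 0.14093105]
```

```bash
python3 -m jog '[-0.018,0,-0.031,0,0, -0.026,0,-0.058,0,0, -0.028,0,-0.072,0,0, -0.028,0,-0.078,0,0, -0.028,0,-0.080,0,0]'
python3 - <<'E'
from h import *
s=manip.read_state();M=R.from_rotvec(s["eef_rot"]).as_matrix();print("tip",s["ee_pos"]+.173*M[:,2])
for n in("scene","top"):
    a,P=cloud(n)
    cv2.imwrite(f"pics/{n}4.png",a[...,::-1])
    x=P.reshape(-1,3);x=x[(abs(x[:,0]-.464)<.1)&(abs(x[:,1]-.235)<.14)]
    b=x[(x[:,2]>.048)&(x[:,2]<.075)&(x[:,1]>.17)];print(n,len(b),np.percentile(b[:,2],[5,25,50,75,95]).round(4),cv2.minAreaRect((b[:,:2]*1000).astype(np.float32)))
    print("above",((x[:,2]>.075)&(x[:,2]<.13)&(x[:,1]>.17)).sum())
E
```

```text
t: 14.58
ee_pos: [0.4317, 0.1323, 0.2346]
eef_rot: [2.286, -2.142, -0.057]
ft_force: [-0.5, 0.1, 0.4]
opening: 0.001
tip [0.42613201 0.13550373 0.06172396]
scene 358 [0.0524 0.057  0.0582 0.0594 0.0609] ((461.458251953125, 257.1510009765625), (143.0545196533203, 177.51809692382812), 1.6939748525619507)
above 0
top 536 [0.0511 0.0581 0.0598 0.0611 0.0631] ((457.30865478515625, 258.1489562988281), (143.07083129882812, 174.99588012695312), 0.8923425674438477)
above 0
```

```bash
python3 -m jog '[0,0,-0.003,0,0, 0,0,-0.004,0,0]'; python3 -m jog '[0,0,0.05,0,0, 0,0,0.09,0,0, 0.03,0.12,0.09,0,0.0854, 0.03,0.25,0.09,0,0.0854, 0.03,0.25,0.09,0,0.0854]'
python3 - <<'E'
from h import *
s=manip.read_state();M=R.from_rotvec(s["eef_rot"]).as_matrix();print("tip",s["ee_pos"]+.173*M[:,2],"jaw",np.degrees(np.arctan2(M[1,1],M[0,1])),s["joints"].round(2))
for n in("scene","top"):
    a,P=cloud(n)
    cv2.imwrite(f"pics/{n}5.png",a[...,::-1])
    x=P.reshape(-1,3);x=x[(abs(x[:,0]-.464)<.1)&(abs(x[:,1]-.215)<.14)]
    b=x[(x[:,2]>.048)&(x[:,2]<.068)&(x[:,1]<.36)];print(n,len(b),np.percentile(b[:,2],[5,25,50,75,95]).round(4),cv2.minAreaRect((b[:,:2]*1000).astype(np.float32)),b.min(0),b.max(0))
cv2.imwrite("pics/c5.png",np.hstack([cv2.resize(cv2.imread("pics/scene5.png")[60:280,240:440],(400,440)),cv2.resize(cv2.imread("pics/top5.png")[130:310,150:314],(400,440))]))
E
```

```text
t: 14.92
ee_pos: [0.432, 0.1324, 0.2319]
eef_rot: [2.287, -2.143, -0.056]
ft_force: [-4.1, -1.2, 15.4]
opening: -0.004
t: 15.55
ee_pos: [0.4571, 0.3196, 0.3221]
eef_rot: [2.287, -2.144, -0.055]
ft_force: [0.6, -0.8, 0.2]
opening: 0.635
tip [0.45191045 0.32287792 0.14924275] jaw -176.29168383871246 [ 0.6   0.1   0.03  1.52  0.03 -1.03]
scene 718 [0.0511 0.0568 0.0581 0.0594 0.0609] ((462.188232421875, 227.42955017089844), (143.135498046875, 240.19549560546875), 2.114490032196045) [0.38973025 0.10649901 0.04800173] [0.53754804 0.34923839 0.06310697]
top 1195 [0.051  0.0579 0.0598 0.0613 0.0631] ((461.21148681640625, 227.88320922851562), (145.5774688720703, 236.78012084960938), 2.098264217376709) [0.38436491 0.10741203 0.04802645] [0.53640562 0.34718431 0.06730565]
```

View pics/c5.png

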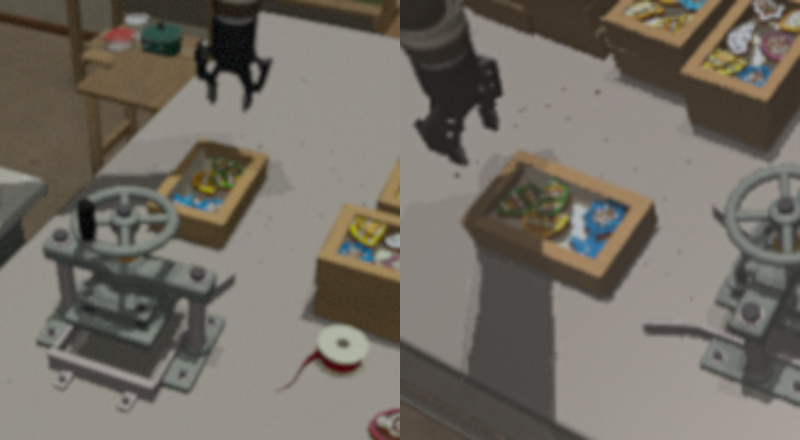

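The lid is shut, with its top at about 59 mm. Next I'll turn the tool half round so the wrist camera side faces away from the wheel, and go beyond the far end of the box.

```bash
python3 -m jog '[-0.004,0.075,0,-0.18,0.0854,-0.004,0.075,0,-0.36,0.0854,-0.004,0.075,0,-0.54,0.0854,-0.004,0.075,0,-0.72,0.0854,-0.004,0.075,0,-0.9,0.0854]' >/dev/null; python3 -m jog '[0,0,0,-0.18,0.0854,0,0,0,-0.36,0.0854,0,0,0,-0.54,0.0854,0,0,0,-0.72,0.0854,0,0,0,-0.9,0.0854]'>/dev/null; python3 -m jog '[0,0,0,-0.18,0.0854,0,0,0,-0.36,0.0854,0,0,0,-0.54,0.0854,0,0,0,-0.72,0.0854,0,0,0,-0.9,0.0854]'
cat > tip.py <<'E'
from h import *
s=manip.read_state();M=R.from_rotvec(s["eef_rot"]).as_matrix();print("tip160",(s["ee_pos"]+.16*M[:,2]).round(4),"jaw",np.degrees(np.arctan2(M[1,1],M[0,1])).round(2),"joints",s["joints"].round(2))
E
python3 tip.py; python3 -c "
from cell import eyes;import numpy as np;print(np.round(eyes.get_calibration('wrist')['mount'],3))"
```

```text
t: 17.52
ee_pos: [0.4534, 0.3964, 0.3208]
eef_rot: [1.595, 2.667, 0.023]
ft_force: [-0.1, 1.3, -0.1]
opening: 0.998
tip160 [0.4593 0.3957 0.1609] jaw 28.24 joints [ 0.72  0.18  0.12  1.48 -0.03  1.8 ]
[[ 0.001  0.956  0.294  0.074]
 [ 1.    -0.001 -0.001  0.001]
 [-0.001  0.294 -0.956  0.031]
 [ 0.     0.     0.     1.   ]]
```

```bash
python3 -m jog '[0,0,0,-0.18,0.0854,0,0,0,-0.36,0.0854,0,0,-0.05,-0.43,0.0854,0,0,-0.10,-0.43,0.0854,0,0,-0.138,-0.43,0.0854]'; python3 -m jog '[0,0,0,0,0.0854]'; python3 tip.py
```

```text
t: 18.15
ee_pos: [0.4532, 0.3958, 0.1807]
eef_rot: [2.126, 2.263, 0.009]
ft_force: [-0.3, -1.0, -0.2]
opening: 0.996
t: 18.27
ee_pos: [0.4525, 0.3947, 0.1779]
eef_rot: [2.127, 2.263, 0.001]
ft_force: [-1.0, 0.6, 1.0]
opening: 1.005
tip160 [0.4567 0.3908 0.018 ] jaw 3.58 joints [ 0.72  0.23 -0.1   1.23 -0.04  2.23]
```

```bash
python3 -m jog '[0,-0.015,0.001,0,0.0854, 0,-0.030,0.002,0,0.0854, 0.001,-0.042,0.002,0,0.0854, 0.003,-0.057,0.002,0,0.0854, 0.005,-0.072,0.002,0,0.0854]'; python3 -m jog '[0.002,-0.015,0,0,0.0854, 0.004,-0.030,0,0,0.0854, 0.006,-0.045,0,0,0.0854, 0.008,-0.060,0,0,0.0854, 0.010,-0.075,0,0,0.0854]'; python3 tip.py
cat > box.py <<'E'
from h import *
psi=np.radians(3.7);C=np.array([.494,-.120])
for n in("scene","top"):
    a,P=cloud(n);x=P.reshape(-1,3);x=x[np.isfinite(x[:,2])];c=a.reshape(-1,3)[np.isfinite(P.reshape(-1,3)[:,2])].astype(int)
    m=(x[:,2]>.048)&(x[:,2]<.066)&(abs(x[:,0]-.475)<.1)&(x[:,1]<.36)&(x[:,1]>-.02)&(c[:,0]-c[:,2]>25)
    b=x[m]
    r=cv2.minAreaRect((b[:,:2]*1000).astype(np.float32));y=b[:,1]
    L=(b[:,:2]-C)@np.array([[np.cos(psi),-np.sin(psi)],[np.sin(psi),np.cos(psi)]])
    print(n,m.sum(),r,"local min/max",np.percentile(L,[1],axis=0).round(4),np.percentile(L,[99],axis=0).round(4))
E
python3 box.py
```

```text
t: 18.9
ee_pos: [0.4578, 0.322, 0.1808]
eef_rot: [2.127, 2.263, 0.004]
ft_force: [-0.3, 4.5, 3.8]
opening: 0.998
t: 19.52
ee_pos: [0.4679, 0.246, 0.1808]
eef_rot: [2.127, 2.263, 0.004]
ft_force: [-0.2, 4.2, 2.9]
opening: 0.999
tip160 [0.4724 0.2423 0.0209] jaw 3.59 joints [ 0.49  0.06 -0.29  1.21 -0.03  2.  ]
scene 648 ((480.2086181640625, 117.27961730957031), (141.76242065429688, 242.77285766601562), 3.5474183559417725) local min/max [[-0.067   0.1193]] [[0.0718 0.3486]]
top 1064 ((480.33172607421875, 110.09647369384766), (145.0663604736328, 234.8629913330078), 4.081865310668945) local min/max [[-0.0702  0.1141]] [[0.0711 0.3425]]
```

```bash
python3 -m jog '[0.001,-0.015,0,0,0.0854, 0.002,-0.030,0,0,0.0854, 0.003,-0.045,0,0,0.0854, 0.004,-0.060,0,0,0.0854, 0.005,-0.075,0,0,0.0854]'; python3 -m jog '[0.001,-0.015,0,0,0.0854, 0.002,-0.030,0,0,0.0854, 0.003,-0.045,0,0,0.0854, 0.004,-0.060,0,0,0.0854, 0.005,-0.075,0,0,0.0854]'; python3 tip.py; python3 box.py
```

```text
t: 20.25
ee_pos: [0.4729, 0.1692, 0.1804]
eef_rot: [2.128, 2.261, 0.001]
ft_force: [-0.5, 2.3, 0.1]
opening: 0.995
t: 20.88
ee_pos: [0.4779, 0.0932, 0.1804]
eef_rot: [2.128, 2.261, 0.001]
ft_force: [0.0, 2.9, -0.7]
opening: 0.999
tip160 [0.4822 0.0893 0.0205] jaw 3.49 joints [ 0.2  -0.04 -0.39  1.2  -0.03  1.71]
scene 243 ((487.8402099609375, 38.81478500366211), (137.7787322998047, 84.87109375), 5.857554912567139) local min/max [[-0.0635  0.1228]] [[0.0721 0.1965]]
top 417 ((486.09716796875, 26.530675888061523), (144.08531188964844, 98.69434356689453), 3.72609806060791) local min/max [[-0.0695  0.1029]] [[0.0711 0.1921]]
```

```bash
python3 -m jog '[0.001,-0.012,0,0,0.0854, 0.0015,-0.024,0,0,0.0854, 0.002,-0.034,0,0,0.0854, 0.003,-0.042,0,0,0.0854, 0.003,-0.046,0,0,0.0854]'; python3 -m jog '[0,-0.003,0,0,0.0854, 0.0005,-0.006,0,0,0.0854]';  python3 tip.py; python3 box.py
```

```text
t: 21.6
ee_pos: [0.481, 0.0462, 0.1803]
eef_rot: [2.13, 2.259, 0.0]
ft_force: [0.4, 1.6, -0.6]
opening: 1.002
t: 21.85
ee_pos: [0.4814, 0.0401, 0.1803]
eef_rot: [2.13, 2.259, 0.0]
ft_force: [-0.1, 1.8, 0.3]
opening: 0.997
tip160 [0.4857 0.0361 0.0204] jaw 3.38 joints [ 0.09 -0.05 -0.4   1.2  -0.03  1.6 ]
scene 117 ((512.3203735351562, 13.96066665649414), (88.78172302246094, 32.438541412353516), 11.896157264709473) local min/max [[-0.0149  0.1196]] [[0.0714 0.1474]]
top 234 ((487.49114990234375, 4.433258056640625), (48.36905288696289, 143.11361694335938), 89.91680908203125) local min/max [[-0.0682  0.0993]] [[0.07   0.1411]]
```

Nearly there. I'll creep on until the stop shows in the force.

```bash
for i in 1 2; do :; done; python3 -m jog '[0,-0.003,0,0,0.0854, 0,-0.003,0,0,0.0854]'; python3 -m jog '[0,-0.003,0,0,0.0854, 0,-0.003,0,0,0.0854]'; python3 -m jog '[0,-0.003,0,0,0.0854, 0,-0.003,0,0,0.0854]'; python3 tip.py
```

```text
t: 22.2
ee_pos: [0.4815, 0.0371, 0.1803]
eef_rot: [2.13, 2.259, 0.0]
ft_force: [-0.5, 4.8, 0.2]
opening: 1.001
t: 22.45
ee_pos: [0.4812, 0.0357, 0.1803]
eef_rot: [2.131, 2.265, 0.006]
ft_force: [-2.8, 19.5, 2.5]
opening: 1.0
t: 22.7
ee_pos: [0.481, 0.0345, 0.1804]
eef_rot: [2.132, 2.271, 0.013]
ft_force: [-2.9, 21.4, 1.7]
opening: 1.001
tip160 [0.485  0.0326 0.0205] jaw 3.63 joints [ 0.07 -0.06 -0.41  1.2  -0.01  1.58]
```

The box is home: a steady stop force of about 20 N, with the tip where I expected. I'll back off, rise and turn for the clockwise caged push.

```bash
python3 -m jog '[0,0.03,0,0,0.0854, 0,0.06,0.04,0,0.0854, 0,0.06,0.10,0.18,0.0854, 0,0.06,0.16,0.36,0.0854, 0,0.06,0.22,0.54,0.0854]'; python3 box.py;  python3 -m jog '[0,0,0.06,0.18,0.0854,0,0,0.10,0.36,0.0854,0,0,0.10,0.54,0.0854,0,0,0.10,0.72,0.07,0,0,0.10,0.9,0.07]'; python3 -m jog '[0,-0.05,0,0.18,0.07,0,-0.1,0,0.36,0.07,0,-0.15,0,0.54,0.07,0,-0.2,0,0.72,0.07,0,-0.25,0,0.9,0.07]';python3 tip.py
```

```text
t: 23.32
ee_pos: [0.4806, 0.0943, 0.4025]
eef_rot: [1.442, 2.764, 0.023]
ft_force: [1.2, 0.1, 0.5]
opening: 0.999
scene 120 ((510.4935302734375, 10.43717098236084), (92.57491302490234, 23.12946319580078), 4.686807632446289) local min/max [[-0.0162  0.1175]] [[0.0702 0.1403]]
top 262 ((486.5493469238281, 0.7521953582763672), (140.48353576660156, 40.2475700378418), 0.45114564895629883) local min/max [[-0.0692  0.1014]] [[0.068  0.1379]]
t: 24.05
ee_pos: [0.4814, 0.0941, 0.507]
eef_rot: [0.09, 3.121, 0.049]
ft_force: [1.2, 0.5, 0.3]
opening: 0.819
t: 24.68
ee_pos: [0.4813, -0.1547, 0.5068]
eef_rot: [-1.243, 2.881, 0.057]
ft_force: [0.9, 1.0, 0.2]
opening: 0.819
tip160 [ 0.4795 -0.1492  0.3469] jaw 136.71 joints [-0.32  0.06  0.35  1.88  0.03 -1.13]
```

```bash
python3 -m jog '[0,-0.032,0,0.18,0.07, 0,-0.032,0,0.36,0.07,0,-0.032,0,0.487,0.07,0,-0.032,-0.04,0.487,0.07,0,-0.032,-0.083,0.487,0.07]'; python3 knob.py; python3 -m jog '[0,0,0,0,0.035,0,0,0,0,0.035,0,0,0,0,0.035]'; python3 cage.py -.18 5 0.035
```

```text
t: 25.3
ee_pos: [0.4813, -0.1871, 0.4227]
eef_rot: [1.899, -2.495, -0.054]
ft_force: [0.5, -0.7, 0.1]
opening: 0.817
TCP [ 0.4813 -0.1871  0.4227] gp [ 0.4772 -0.1832  0.2628] jaw ang 164.6 tilt [-0.025  0.024] F [ 0.5 -0.7  0.1]
knob 1746 z 0.2859 q_z 9.18 [ 0.4769 -0.1827] rad 10.2 minus gp [-0.0004  0.0005] ang -105.3 r 0.065
t: 25.72
ee_pos: [0.4811, -0.187, 0.4177]
eef_rot: [1.897, -2.492, -0.063]
ft_force: [-0.5, -0.0, -0.7]
opening: 0.411
angle -105.9 r 0.0653 jaw 164.6 j6 -1.68 z 0.4177 F [-0.5 -0.  -0.7]
jaw err deg -0.5
-0.011,0.005,-0.0008,-0.18,0.035, -0.022,0.010,-0.0016,-0.36,0.035, -0.032,0.017,-0.0024,-0.54,0.035, -0.040,0.026,-0.0032,-0.72,0.035, -0.046,0.036,-0.0040,-0.90,0.035,
```

```bash
python3 -m jog '[-0.011,0.005,0.003,-0.18,0.035, -0.022,0.010,0.0025,-0.36,0.035, -0.032,0.017,0.0016,-0.54,0.035, -0.040,0.026,0.0008,-0.72,0.035, -0.046,0.036,0,-0.90,0.035]'; python3 cage.py -.18 5 0.035
```

```text
t: 26.35
ee_pos: [0.435, -0.151, 0.4192]
eef_rot: [-0.614, 3.069, 0.06]
ft_force: [0.5, -1.4, 0.9]
opening: 0.409
angle -157.1 r 0.0635 jaw 112.6 j6 -0.74 z 0.4192 F [ 0.5 -1.4  0.9]
jaw err deg 0.2
-0.005,0.011,-0.0008,-0.18,0.035, -0.008,0.023,-0.0016,-0.36,0.035, -0.008,0.035,-0.0024,-0.54,0.035, -0.006,0.047,-0.0032,-0.72,0.035, -0.002,0.058,-0.0040,-0.90,0.035,
```

```bash
python3 -m jog '[-0.005,0.011,-0.0008,-0.18,0.035, -0.008,0.023,-0.0016,-0.36,0.035, -0.008,0.035,-0.0024,-0.54,0.035, -0.006,0.047,-0.0032,-0.72,0.035, -0.002,0.058,-0.0040,-0.90,0.035]'; python3 cage.py -.18 5 0.035
```

```text
t: 26.98
ee_pos: [0.4329, -0.0927, 0.4166]
eef_rot: [0.787, 3.011, 0.045]
ft_force: [-0.8, -1.1, 0.3]
opening: 0.409
angle 151.1 r 0.0633 jaw 60.7 j6 0.29 z 0.4166 F [-0.8 -1.1  0.3]
jaw err deg 0.4
0.005,0.011,-0.0008,-0.18,0.035, 0.013,0.020,-0.0016,-0.36,0.035, 0.022,0.028,-0.0024,-0.54,0.035, 0.033,0.034,-0.0032,-0.72,0.035, 0.044,0.038,-0.0040,-0.90,0.035,
```

```bash
python3 -m jog '[0.005,0.011,-0.0008,-0.18,0.035, 0.013,0.020,-0.0016,-0.36,0.035, 0.022,0.028,-0.0024,-0.54,0.035, 0.033,0.034,-0.0032,-0.72,0.035, 0.044,0.038,-0.0040,-0.90,0.035]';python3 knob.py;  python3 cage.py -.18 5 0.035
```

```text
t: 27.6
ee_pos: [0.4772, -0.0545, 0.414]
eef_rot: [2.018, 2.355, 0.022]
ft_force: [-1.3, -2.1, -0.4]
opening: 0.411
TCP [ 0.4772 -0.0545  0.414 ] gp [ 0.4835 -0.057   0.2541] jaw ang 8.8 tilt [ 0.04  -0.015] F [-1.3 -2.1 -0.4]
knob 206 z 0.2836 q_z 8.66 [ 0.4822 -0.0562] rad 23.1 minus gp [-0.0013  0.0008] ang 100.4 r 0.0649
angle 98.5 r 0.064 jaw 8.3 j6 1.32 z 0.4135 F [-0.4  0.9 -1.1]
jaw err deg 0.2
0.012,0.002,-0.0008,-0.18,0.035, 0.024,0.001,-0.0016,-0.36,0.035, 0.036,-0.001,-0.0024,-0.54,0.035, 0.047,-0.006,-0.0032,-0.72,0.035, 0.057,-0.012,-0.0040,-0.90,0.035,
```

```bash
python3 -m jog '[0,0,0.002,0,0.065,0,0,0.002,0,0.065,0,0,0.002,0,0.065]' >/dev/null;python3 knob.py; python3 -m jog '[0,0,0,0,0.035,0,0,0,0,0.035,0,0,0,0,0.035]'; python3 cage.py -.16 4 0.035
python3 - <<'E'
from h import *
a,P=cloud("scene");cv2.imwrite("pics/s6.png",cv2.resize(a[130:280,230:380,::-1],(600,600),interpolation=cv2.INTER_CUBIC))
E
```

```text
TCP [ 0.4779 -0.0544  0.4159] gp [ 0.4844 -0.0569  0.256 ] jaw ang 8.4 tilt [ 0.04  -0.015] F [ 1.3 -0.8 -0.3]
knob 1664 z 0.274 q_z 6.52 [ 0.4805 -0.0573] rad 10.1 minus gp [-0.0039 -0.0005] ang 102.1 r 0.0641
t: 28.45
ee_pos: [0.4779, -0.0545, 0.4157]
eef_rot: [2.027, 2.347, 0.023]
ft_force: [0.3, -0.4, 0.2]
opening: 0.411
angle 98.7 r 0.0638 jaw 8.4 j6 1.31 z 0.4157 F [ 0.3 -0.4  0.2]
jaw err deg 0.3
0.011,0.002,-0.0007,-0.16,0.035, 0.021,0.002,-0.0014,-0.32,0.035, 0.032,0.000,-0.0021,-0.48,0.035, 0.042,-0.003,-0.0029,-0.64,0.035,
```

View pics/s6.png

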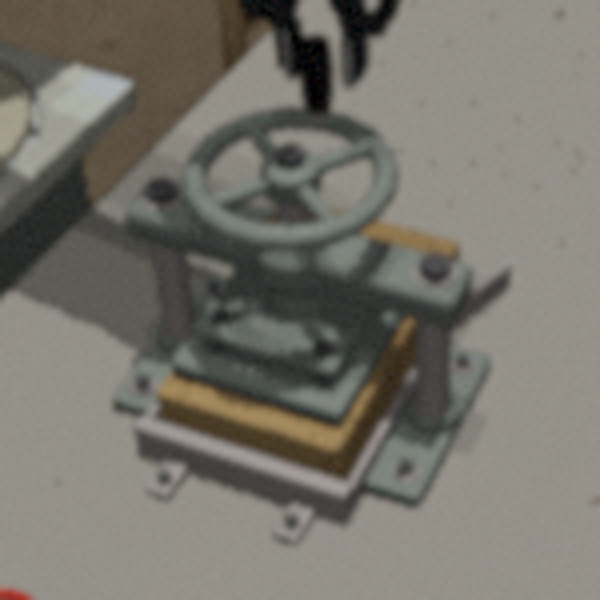

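The scene view shows the box against the back stop with the platen on the lid; springs are about 4 mm in. Last 0.6 rad now.

```bash
python3 -m jog '[0.010,0.002,-0.0007,-0.15,0.035, 0.020,0.002,-0.0014,-0.30,0.035, 0.030,0.001,-0.0021,-0.45,0.035, 0.0395,-0.002,-0.0027,-0.60,0.035, 0.0395,-0.002,-0.0027,-0.60,0.035]';python3 cage.py -.1 2 0.035; python3 -m jog '[0,0,0.002,0,0.065,0,0,0.002,0,0.065,0,0,0.002,0,0.065]';python3 knob.py
```

```text
t: 29.12
ee_pos: [0.5178, -0.0565, 0.4126]
eef_rot: [2.628, 1.644, 0.002]
ft_force: [-0.4, 0.5, -0.5]
opening: 0.408
angle 64.5 r 0.0641 jaw -25.9 j6 1.92 z 0.4126 F [-0.4  0.5 -0.5]
jaw err deg 0.4
0.006,-0.003,-0.0004,-0.10,0.035, 0.012,-0.006,-0.0009,-0.20,0.035, 
t: 29.5
ee_pos: [0.5176, -0.0564, 0.4148]
eef_rot: [2.627, 1.645, 0.003]
ft_force: [0.8, -0.6, 1.1]
opening: 0.765
TCP [ 0.5176 -0.0564  0.4148] gp [ 0.5215 -0.0621  0.255 ] jaw ang -25.9 tilt [ 0.024 -0.035] F [ 0.8 -0.6  1.1]
knob 1619 z 0.2713 q_z 5.91 [ 0.518  -0.0606] rad 10.4 minus gp [-0.0035  0.0015] ang 68.0 r 0.0641
```

```bash
python3 -m jog '[0,0,0.04,0,0.08, 0,0,0.09,0,0.0854, -0.06,0.08,0.10,0,0.0854, -0.1,0.15,0.1,0,0.0854, -0.15,0.25,0.1,0,0.0854]'; python3 -m jog '[-0.1,0.12,0,0,0.0854,-0.1,0.12,0,0,0.0854,-0.1,0.12,0,0,0.0854,-0.1,0.12,0,0,0.0854,-0.1,0.12,0,0,0.0854]'
python3 - <<'E'
from h import *
ims=[]
for n in("scene","top"):
    a,P=cloud(n);x=P.reshape(-1,3);x=x[np.isfinite(x[:,2])]
    near=np.hypot(x[:,0]-.494,x[:,1]+.12)<.09
    k=x[near&(x[:,2]>.255)&(x[:,2]<.3)];t=k[k[:,2]>np.percentile(k[:,2],95)-.005].mean(0)
    ang=np.degrees(np.arctan2(t[1]+.12,t[0]-.494));print(n,"knob",t.round(4),"ang",ang.round(1),"q",np.radians(ang+360-93.7).round(2))
    for th in("scissors","ribbon_spool"): print(th,[(np.round(r["rect"]),round(r["confidence"],2)) for r in eyes.spot_in(n,th)[:1]])
    ims.append(cv2.resize(a[130:330,160:420] if n=="top" else a[120:320,160:420],(400,308)))
cv2.imwrite("pics/f.png",np.hstack(ims)[...,::-1])
E
python3 box.py
```

```text
t: 30.18
ee_pos: [0.4162, 0.1022, 0.514]
eef_rot: [2.627, 1.643, 0.004]
ft_force: [0.2, 0.6, -0.0]
opening: 0.999
t: 30.8
ee_pos: [0.3163, 0.222, 0.5141]
eef_rot: [2.626, 1.644, 0.005]
ft_force: [0.1, -0.4, -0.8]
opening: 1.001
scene knob [ 0.5183 -0.0635  0.2698] ang 66.7 q 5.81
scissors [(array([170., 278., 238., 313.]), 0.94)]
ribbon_spool [(array([392., 227., 425., 248.]), 0.85)]
top knob [ 0.516  -0.0634  0.2717] ang 68.7 q 5.85
scissors [(array([374., 300., 416., 358.]), 0.93)]
ribbon_spool [(array([315., 175., 335., 201.]), 0.62)]
scene 118 ((494.161376953125, 10.324724197387695), (125.49302673339844, 23.156064987182617), 2.9380836486816406) local min/max [[-0.0499  0.1184]] [[0.0704 0.1409]]
top 272 ((484.9548645019531, 0.9998264312744141), (141.13340759277344, 41.86741256713867), 0.01678626984357834) local min/max [[-0.0708  0.1   ]] [[0.0675 0.1386]]
```

View pics/f.png

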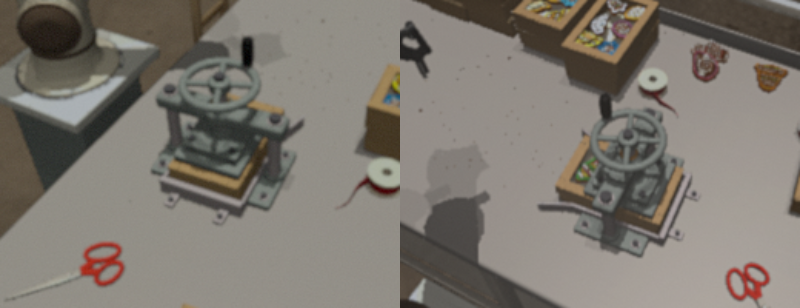

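The final view shows the box home under the platen, the knob standing free, the scissors and spool in place, and the gripper clear of everything.

```bash
python3 -c "
from cell import order;print(order.job_done())"
```

```text
the job is handed in; nothing more can be done
None
```

The box is shut, home against the back stop, and clamped with the platen springs about half compressed. I handed the job in at about 31 s of the 72 s allowed.

**What I did, in order:**
- I wound the wheel up to about 9.1 rad, a platen gap of about 66 mm.
- I pushed the lid shut from behind and pressed it lightly (15 N); its top measured about 59 mm.
- I slid the box in with both fingers until the stop pushed back at about 20 N.
- I wound the platen down to about 5.84 rad, let go and moved clear.

**Last checks:**
- **Wheel:** three camera views put it at 5.81 to 5.85 rad. With a 59 mm box that is about 7 mm of compression. I worked this out from the wheel angle and box height; I did not measure it on the springs.
- **Box end:** it measured 139 to 141 mm from the screw axis against 143 mm expected, which is within the cameras' error. The stop force and final finger position agree with it being home.
- **Scissors and spool:** the camera boxes match the start to within a few pixels. The exception is the scissors' box in the top view, which came out larger because of detection. I went nowhere near either.

**What went wrong:** my first way of winding, gripping the knob, slipped along the pads. The wrist force briefly reached 76 N, under the 120 N limit, and the tool was left tilted by about 2 degrees. I changed to pushing the knob between loosely open fingers, which kept forces to a few newtons for the rest of the winding.

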